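# Find the binding focus drive by feel and set it aside for service

## Robot

A 7-joint arm with a two-finger parallel gripper is mounted at the origin on the work surface. World frame = base frame: x ahead of the robot, y to its left, z up, the work surface at z = 0. Lengths are in m, angles in rad, forces in N, time in s.
With the tool pointing down it reaches from about 0.4 to 0.85 m from the base axis. Payload 10.4 kg.
Tool frame: the origin (TCP) lies midway between the tips of the shut fingers; the grasp point (between the pads) lies 19 mm behind it; x points along the fingers, z is the direction in which the jaws open and shut, and the axes are right-handed (so a half turn about x gives the same grasp; the last joint's range is limited). The gripper opens to 87 mm and grips with 3 to 60 N. Pads are 19 mm wide; open, the fingers measure 117 mm over their backs; the gripper's body (75 mm by 190 mm) begins 51 mm behind the grasp point.
Start: joints at [1.21, 0.332, -0.065, 1.46, 0.022, 1.35, -0.088], TCP at [0.207, -0.59, 0.223] pointing down, gripper open.
Joint ranges: [-2.6, 2.6], [-0.5, 2.12], [-1.47, 1.34], [0.16, 2.42], [-1.27, 4.41], [0.06, 2.06], [-2.6, 2.6]. Speed limits (rad/s): [2.22, 2.22, 2.79, 2.79, 3.14, 3.14, 3.14].

## Interface

Orientations are given as a unit quaternion [x, y, z, w].
In Python, from bench import read_state, camera, camera_params, close_job gives the robot as it stands.
- The arm moves only by the tool arm_command, never from a script. Its argument "targets" is a list of rows, each a list of 7 numbers: the closure in counts, from 0 (fully open) to 255 (shut), then the shift along the tool's x, y, z in mm, then the turn, a rotation vector about the tool's x, y, z in rad. A call has 1 to 10 rows; each row is the pose to reach, as a shift and turn from the pose commanded when the call began, along the tool's axes at that moment; what a row does not reach only later rows make up. A row lasts 1/10 s, in which the tool goes at most 50 mm and 8.59 degrees, less where a joint would pass 70% of its speed; a pose out of reach is approached as far as the arm can. A call with a gripper value outside its range is refused whole. The fingers move at their own pace and stop on an object; "newtons" is the grip in N (left out, the last holds). Time passes only in rows, so rows that repeat a pose let the fingers close. It gives the time, the measured TCP pose, the force and the opening at its end, in the units of the state.
- read_state(): the state, without advancing time (a new reading comes with each control period).
- camera(name): name is "side" or "top" or "wrist"; returns the picture (420x560x3 uint8, red, green, blue); there is no depth.
- camera_params(name): a dict with "intrinsics" (3x3 intrinsics, pixels), "dist" ([k1, k2, p1, p2, k3] as OpenCV has them; the pictures are not rectified), "xyz" and "orientation" of the camera in the world; the wrist camera has in their place "mount" (4x4, takes a point from camera to tool coordinates, whose origin is the TCP and whose axes are the tool frame's). Camera axes: x right, y down, z forward; pixel columns grow to the right and rows downward; lengths in m; the calibration is good to about 2 mm. A picture is of the moment at which its call begins: read the wrist's pose just before it. camera_params takes no time and is no camera call.
- close_job(): hands the job in, once; it reports no verdict.
The state is a dict: "time": time; "joint_positions": joint angles; "joint_vel": joint speeds; "joint_torque": joint torques, N m; "ee_pos": TCP position; "eef_rot": TCP orientation; "ft_force": force on the tool from outside, world axes, zero at the start; "torque": the same for the moment, N m; "width": finger opening in m.
Only numpy, scipy, OpenCV 4.12 (cv2) and the standard library are available. Lean on these libraries where they do the work, as an engineer would, in place of code of your own. Each camera call takes 0.05 s, during which the arm holds its last target.

## Task

Three refurbished microscope focus drives stand in the rack and one of them binds: with all three still in their pockets, turn each handwheel a quarter turn or more, either way, leave it turned, and feel its drag. Then lift out the one that binds and seat it upright, fully down, in the pocket of the single service cradle, and leave the two free-running ones in the rack. Be gentle with the drives in their pockets, never ramming or levering them against rack or cradle, and leave the other things on the bench alone.

Things in the scene. Friction and masses are not known exactly. Their poses are not given: they have to be found in the camera images.
- drive_a: focus drive: metal foot 90 x 48 mm, 12 mm thick; on it a grey block 48 x 48 mm up to 34 mm; above, on a spindle, a round black handwheel, diameter 56 mm, from 42 to 64 mm above the underside, flat white spot on top. All three look alike, about 0.36 kg, loose in the rack's pockets. Origin: centre of the underside, z up, x along the foot. Can be carried by the wheel or by the block
- drive_b: focus drive: metal foot 90 x 48 mm, 12 mm thick; on it a grey block 48 x 48 mm up to 34 mm; above, on a spindle, a round black handwheel, diameter 56 mm, from 42 to 64 mm above the underside, flat white spot on top. All three look alike, about 0.36 kg, loose in the rack's pockets. Origin: centre of the underside, z up, x along the foot. Can be carried by the wheel or by the block
- drive_c: focus drive: metal foot 90 x 48 mm, 12 mm thick; on it a grey block 48 x 48 mm up to 34 mm; above, on a spindle, a round black handwheel, diameter 56 mm, from 42 to 64 mm above the underside, flat white spot on top. All three look alike, about 0.36 kg, loose in the rack's pockets. Origin: centre of the underside, z up, x along the foot. Can be carried by the wheel or by the block
- wheel_a (a joint): drive_a: angle of its handwheel, rad, + is anticlockwise from above, endless, starts within 0.3 of 0. Never coasts. Drag to turn it, the same at every angle and speed: about 0.03 N m when free-running, about 0.5 N m when binding (felt as turning moment on a gripped wheel). Pushed sideways instead of gripped and turned, the drive tips
- wheel_b (a joint): drive_b: angle of its handwheel, rad, + is anticlockwise from above, endless, starts within 0.3 of 0. Never coasts. Drag to turn it, the same at every angle and speed: about 0.03 N m when free-running, about 0.5 N m when binding (felt as turning moment on a gripped wheel). Pushed sideways instead of gripped and turned, the drive tips
- wheel_c (a joint): drive_c: angle of its handwheel, rad, + is anticlockwise from above, endless, starts within 0.3 of 0. Never coasts. Drag to turn it, the same at every angle and speed: about 0.03 N m when free-running, about 0.5 N m when binding (felt as turning moment on a gripped wheel). Pushed sideways instead of gripped and turned, the drive tips
- rack: fixed rack: aluminium plate 126 x 310 mm, 8 mm thick, with three grey oblong pockets in a row along its y axis at -110, 0 and +110 mm, each 93 mm (x) by 51 mm (y) inside, walls 6 mm thick and 12 mm high above the pocket's floor, floor 8 mm above the table. Origin: centre of the underside
- cradle: fixed service cradle: aluminium plate 140 x 100 mm, 8 mm thick, with a single grey oblong pocket in its middle, 94 mm (x) by 52 mm (y) inside, walls 6 mm thick and 12 mm high above the pocket's floor, floor 8 mm above the table; empty at the start. Origin: centre of the underside
- cradle_in (a point): centre of the floor of the service cradle's pocket, where the underside of a seated drive comes to lie; axes as the cradle's
- slide_box: closed white slide box 80 x 100 x 35 mm, bystander; origin: centre of the underside
- objective: steel objective lens standing up, 32 mm thick, 50 mm tall, bystander; origin: centre of the underside
- dish: covered glass dish 90 mm wide, 17 mm tall, bystander; origin: centre of the underside
- screwdriver: black-handled screwdriver 170 mm long lying on the bench, bystander; origin: below its middle
Not all that is in view belongs to the job. Leave any blue or yellow look-alike of the drive_c alone.

How it is judged:
By the outcome, as a careful person would: the job done as asked, in the order asked, and still so for the second after the job is handed in, with the robot touching nothing.
It also fails if it takes over 72 s, if anything falls off the work surface, if the arm or the gripper's body presses on something with over 40 N, if the wrist force passes 120 N, or if a joint passes its speed limit or range.

## Working session

There is one attempt and no reset: what is moved stays moved. The work goes in short steps, Python scripts to look and compute and a tool call to move; the robot and the scene stay as the last step left them, time stands still between calls to the robot, and variables do not carry over. Pictures are saved under pics/ and viewed, and the job is handed in when it is done.

Besides the shell and the picture viewer there is one more tool, called after "Request:" by a JSON object that holds its "method" and its "body". arm_command: Moves the arm, as the interface text tells. Its arguments: {"type":"object","properties":{"targets":{"type":"array"},"newtons":{"type":"number"}},"required":["targets"]}

```bash
ls; mkdir -p pics
python3 - <<'E'
from bench import *
import cv2,json
s=read_state();print({k:(v if not hasattr(v,'tolist') else v.tolist()) for k,v in s.items()})
for n in ['side','top','wrist']:
    print(n,camera_params(n))
    cv2.imwrite(f'pics/{n}0.png',camera(n)[:,:,::-1])
E
```

```text
pics
{'time': 0.0, 'joint_positions': [1.210398497158457, 0.332877302149945, -0.06469216604877984, 1.4609741571642996, 0.021606136389202505, 1.3499327074785028, -0.08847965470390537], 'joint_vel': [0.0002120729926899618, -5.2324347319871915e-06, -0.0003229492182474034, 0.0011800851856423795, 0.00035978593277629414, -0.00023690089108299386, -0.0003233817446543723], 'joint_torque': [-6.397771358024329e-05, -62.32579708099365, 0.024291108129546046, -38.98887634277344, -0.06126194726675749, 0.03984689014032483, 0.00011516492122609634], 'ee_pos': [0.2069798759024439, -0.5892927520053973, 0.22173487473732495], 'eef_rot': [0.40910830586683894, 0.5773882638629951, -0.40854413216102764, 0.576493606990428], 'ft_force': [-0.09346913579801248, -0.27487028522154444, -0.0004122058108116468], 'torque': [0.05153506223295812, 0.018165433521288712, 0.008069095827215883], 'width': 0.0868958919798348}
side {'intrinsics': array([[500.38099768,   0.        , 283.7325305 ],
       [  0.        , 500.38099768, 202.07222794],
       [  0.        ,   0.        ,   1.        ]]), 'dist': array([-0.06704136,  0
[... 472 characters left out ...]
, 1.19696402]), 'orientation': array([ 0.72117919, -0.684982  ,  0.07010221, -0.07606515])}
wrist {'intrinsics': array([[311.04826003,   0.        , 279.81853224],
       [  0.        , 311.04826003, 210.29771647],
       [  0.        ,   0.        ,   1.        ]]), 'dist': array([-0.04545697,  0.        ,  0.        ,  0.        ,  0.        ]), 'mount': array([[-5.38654372e-05, -2.63346054e-01,  9.64701432e-01,
        -1.60768233e-01],
       [ 5.21014495e-04, -9.64701310e-01, -2.63345992e-01,
         7.22595969e-02],
       [ 9.99999863e-01,  4.88438183e-04,  1.89171169e-04,
         4.15605765e-04],
       [ 0.00000000e+00,  0.00000000e+00,  0.00000000e+00,
         1.00000000e+00]])}
```

View pics/top0.png

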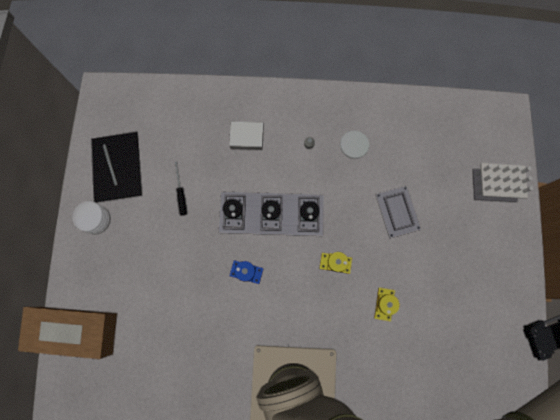

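View pics/side0.png

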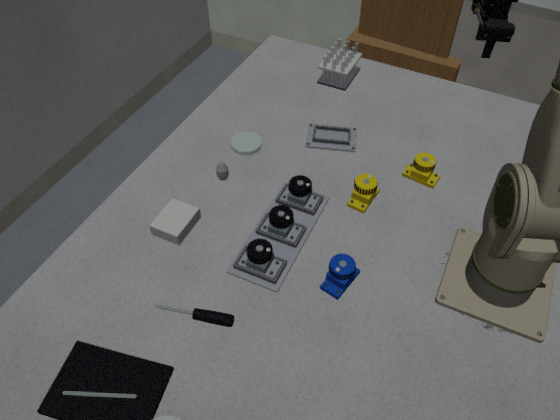

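View pics/wrist0.png

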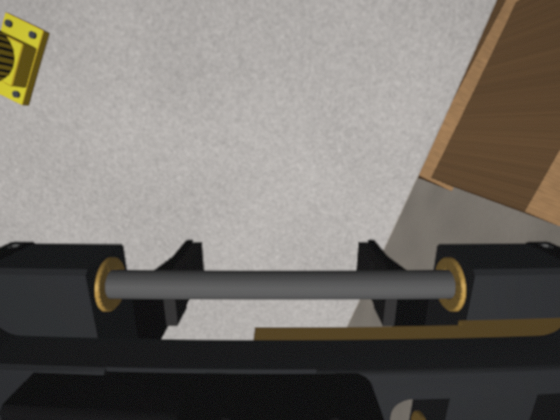

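```bash
cat > h.py <<'E'
import numpy as np,cv2
from bench import *
from scipy.spatial.transform import Rotation as R
def pose(n,s=None):
    p=camera_params(n)
    if n=='wrist':
        s=s or read_state()
        T=np.eye(4);T[:3,:3]=R.from_quat(s['eef_rot']).as_matrix();T[:3,3]=s['ee_pos'];T=T@np.array(p['mount'])
    else:
        T=np.eye(4);T[:3,:3]=R.from_quat(p['orientation']).as_matrix();T[:3,3]=p['xyz']
    return p,T
def cast(n,uv,z,s=None):
    p,T=pose(n,s)
    q=cv2.undistortPoints(np.array(uv,float).reshape(-1,1,2),p['intrinsics'],p['dist']).reshape(-1,2)
    d=np.c_[q,np.ones(len(q))]@T[:3,:3].T
    return T[:3,3]+d*((z-T[2,3])/d[:,2])[:,None]
def proj(n,X,s=None):
    p,T=pose(n,s);W=np.linalg.inv(T)
    X=np.atleast_2d(X);c=X@W[:3,:3].T+W[:3,3]
    return cv2.projectPoints(c,np.zeros(3),np.zeros(3),p['intrinsics'],p['dist'])[0].reshape(-1,2)
E
python3 - <<'E'
import cv2
t=cv2.imread('pics/top0.png');s=cv2.imread('pics/side0.png')
cv2.imwrite('pics/t1.png',cv2.resize(t[180:250,210:430],None,fx=3.6,fy=3.6,interpolation=cv2.INTER_CUBIC))
cv2.imwrite('pics/s1.png',cv2.resize(s[110:295,220:370],None,fx=3.2,fy=3.2,interpolation=cv2.INTER_CUBIC))
E
```

```text
(no output)
```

View pics/t1.png

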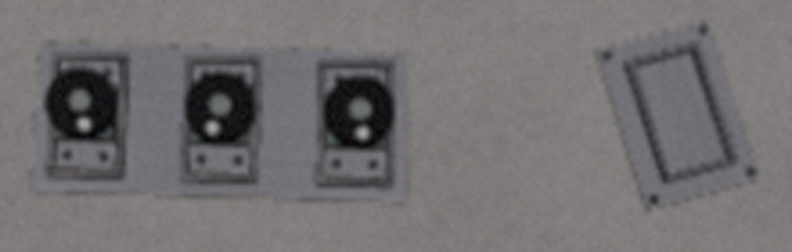

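View pics/s1.png

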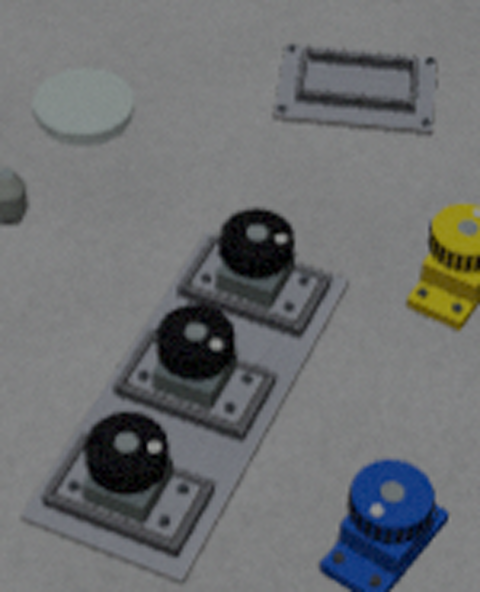

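Run:
```python
from h import *
t=cv2.imread('pics/top0.png');s=cv2.imread('pics/side0.png')
for n,im,roi in [('top',t,(185,240,215,330)),('side',s,(170,280,235,330))]:
    y0,y1,x0,x1=roi
    hsv=cv2.cvtColor(im,cv2.COLOR_BGR2HSV)
    m=((hsv[...,2]<45)*255).astype(np.uint8);mm=np.zeros_like(m);mm[y0:y1,x0:x1]=m[y0:y1,x0:x1]
    cs,_=cv2.findContours(mm,cv2.RETR_EXTERNAL,cv2.CHAIN_APPROX_NONE)
    for c in cs:
        if cv2.contourArea(c)<100: continue
        (u,v),(a,b),ang=cv2.fitEllipse(c)
        print(n,'wheel',round(u,1),round(v,1),round(a,1),round(b,1),cv2.contourArea(c),cast(n,[(u,v)],.066)[0].round(4))
    # white spot, hub
        x,y,w,h=cv2.boundingRect(c)
        g=im[y:y+h,x:x+w].max(2).astype(float)
        fill=np.zeros_like(m);cv2.drawContours(fill,[c],-1,255,-1)
        fill=cv2.erode(fill,np.ones((3,3)))
        br=((hsv[...,2]>75)&(fill>0)).astype(np.uint8)
        k,l,st,ce=cv2.connectedComponentsWithStats(br)
        for i in range(1,k):
            uv=ce[i]; print('   blob',uv.round(1),st[i,4],hsv[...,2][l==i].max(),cast(n,[uv],.072)[0].round(4))
```

```text
top wheel 309.1 210.9 18.4 19.1 273.0 [ 0.4977 -0.0203  0.066 ]
   blob [309.7 209.9] 24 113 [ 0.4995 -0.0212  0.072 ]
   blob [310.4 216.4] 13 157 [ 0.4809 -0.024   0.072 ]
top wheel 270.8 209.9 18.3 19.0 268.5 [0.4951 0.0886 0.066 ]
   blob [270.7 208.7] 26 113 [0.4974 0.0889 0.072 ]
   blob [268.5 215.2] 13 157 [0.4784 0.094  0.072 ]
top wheel 232.3 208.8 18.2 19.4 270.0 [0.4926 0.1981 0.066 ]
   blob [231.8 207.3] 24 113 [0.4956 0.199  0.072 ]
   blob [232.8 214.2] 11 161 [0.476  0.1946 0.072 ]
side wheel 259.9 252.3 24.4 28.8 503.0 [0.4888 0.2037 0.066 ]
   blob [258.9 247.7] 35 114 [0.4942 0.1976 0.072 ]
   blob [267.7 249.3] 15 147 [0.4753 0.1931 0.072 ]
side wheel 281.5 217.9 22.7 29.4 440.0 [0.4904 0.0952 0.066 ]
   blob [280.6 213. ] 27 115 [0.4964 0.0875 0.072 ]
   blob [287.2 217.2] 13 147 [0.4774 0.0924 0.072 ]
side wheel 300.0 186.1 20.5 23.0 365.5 [ 0.4951 -0.0163  0.066 ]
   blob [299.8 182.1] 27 114 [ 0.4989 -0.0227  0.072 ]
   blob [307.4 183.9] 11 147 [ 0.48   -0.0253  0.072 ]
```

Run:
```python
from h import *
s=read_state();M=R.from_quat(s['eef_rot']).as_matrix();print(M.round(3))
t=cv2.imread('pics/top0.png')
pts=np.array([(600,52),(705,25),(755,177),(650,208)])/3.6+[210,180]
P=cast('top',pts,.008);print(P.round(4),P.mean(0));
print([np.linalg.norm(P[i]-P[(i+1)%4]).round(4) for i in range(4)])
pts=np.array([(626,65),(695,45),(738,160),(665,182)])/3.6+[210,180]
P=cast('top',pts,.02);print(P.round(4),P.mean(0));
print([np.linalg.norm(P[i]-P[(i+1)%4]).round(4) for i in range(4)])
sp=np.array([(283,43),(440,57),(434,133),(274,119)])/3.2+[220,110]
P=cast('side',sp,.008);print(P.round(4),P.mean(0));
print([np.linalg.norm(P[i]-P[(i+1)%4]).round(4) for i in range(4)])
# rack
pts=np.array([(42,43),(412,55),(405,202),(35,190)])/3.6+[210,180]
P=cast('top',pts,.008);print(P.round(4),P.mean(0));
print([np.linalg.norm(P[i]-P[(i+1)%4]).round(4) for i in range(4)])
```

```text
[[-0.     0.943  0.331]
 [ 0.001  0.331 -0.943]
 [-1.    -0.    -0.001]]
[[ 0.5709 -0.2258  0.008 ]
 [ 0.5992 -0.3155  0.008 ]
 [ 0.471  -0.3561  0.008 ]
 [ 0.4409 -0.2678  0.008 ]] [ 0.52051229 -0.29133155  0.008     ]
[np.float64(0.0941), np.float64(0.1345), np.float64(0.0933), np.float64(0.1366)]
[[ 0.5578 -0.2449  0.02  ]
 [ 0.5781 -0.3032  0.02  ]
 [ 0.4824 -0.3381  0.02  ]
 [ 0.4612 -0.2771  0.02  ]] [ 0.51985411 -0.29079211  0.02      ]
[np.float64(0.0617), np.float64(0.1018), np.float64(0.0646), np.float64(0.1019)]
[[ 0.6035 -0.3152  0.008 ]
 [ 0.467  -0.361   0.008 ]
 [ 0.4354 -0.26    0.008 ]
 [ 0.5673 -0.2147  0.008 ]] [ 0.51830286 -0.28771761  0.008     ]
[np.float64(0.144), np.float64(0.1058), np.float64(0.1394), np.float64(0.1069)]
[[ 0.5546  0.242   0.008 ]
 [ 0.5601 -0.0678  0.008 ]
 [ 0.436  -0.0658  0.008 ]
 [ 0.4303  0.2377  0.008 ]] [0.495253   0.08650676 0.008     ]
[np.float64(0.3099), np.float64(0.124), np.float64(0.3035), np.float64(0.1244)]
```

Request:
{"method": "arm_command", "body": {"targets": [[0,5,46,-44,-0.03,0,0],[0,10,93,-88,-0.06,0,0],[0,15,139,-131,-0.1,0,0],[0,20,185,-175,-0.13,0,0],[0,25,231,-219,-0.16,0,0],[0,25,231,-219,-0.16,0,0],[0,25,231,-219,-0.16,0,0],[0,25,231,-219,-0.16,0,0]], "newtons": 40}}

```text
time: 0.95
ee_pos: [0.354, -0.3036, 0.1975]
eef_rot: [0.36, 0.609, -0.36, 0.609]
ft_force: [0.7, -0.3, 0.3]
width: 0.0869
```

```bash
cat >> h.py <<'E'
def go(x,y,z,jaw=None):
    s=read_state();M=R.from_quat(s['eef_rot']).as_matrix()
    d=M.T@(np.array([x,y,z])-s['ee_pos'])*1000
    j=np.degrees(np.arctan2(M[1,2],M[0,2]))
    print('pos',np.round(s['ee_pos'],4),'jaw',round(j,2),'tilt',M[2].round(4),'j',np.round(s['joint_positions'],2),'F',np.round(s['ft_force'],2),'T',np.round(s['torque'],3),'w',round(s['width'],4),'t',s['time'])
    print('shift mm',d.round(1),end=' ')
    if jaw is not None:
        rt=R.from_euler('z',jaw,degrees=True).as_matrix()@np.array([[0,0,1.],[0,-1,0],[1,0,0]]).T
        # columns tool axes: x=(0,0,-1), z=(cos,sin,0), y=z cross x
        a=np.radians(jaw);zx=np.array([np.cos(a),np.sin(a),0]);xx=np.array([0,0,-1.]);yy=np.cross(zx,xx)
        print('rotvec',R.from_matrix(M.T@np.c_[xx,yy,zx]).as_rotvec().round(4))
    else: print()
E
python3 -c "
from h import *
go(.499,-.022,.16,-52)"
```

```text
pos [ 0.354  -0.3036  0.1975] jaw -61.17 tilt [-1.e+00  2.e-04 -1.e-04] j [ 0.93  0.02 -0.32  1.88  0.01  1.24 -0.46] F [ 0.72 -0.3   0.28] T [-0.026 -0.027  0.022] w 0.0869 t 0.95
shift mm [  37.6  262.7 -176.8] rotvec [-1.601e-01 -1.000e-04 -2.000e-04]
```

Request:
{"method": "arm_command", "body": {"targets": [[0,6,38,-25,-0.03,0,0],[0,12,75,-51,-0.06,0,0],[0,18,113,-76,-0.09,0,0],[0,24,150,-101,-0.12,0,0],[0,30,188,-126,-0.14,0,0],[0,36,225,-152,-0.16,0,0],[0,38,263,-177,-0.16,0,0],[0,38,263,-177,-0.16,0,0],[0,38,263,-177,-0.16,0,0]]}}

```text
time: 1.85
ee_pos: [0.4993, -0.0256, 0.1592]
eef_rot: [0.311, 0.635, -0.311, 0.635]
ft_force: [0.1, -1.5, 0.3]
width: 0.0869
```

Run:
```python
from h import *
go(.499,-.022,.047,-52)
s=read_state();im=camera('wrist')[:,:,::-1].copy()
cv2.imwrite('pics/w1raw.png',im)
for p in proj('wrist',[[.499,-.022,.072],[.497,.088,.072]],s): cv2.circle(im,tuple(int(x) for x in p),4,(0,0,255),1); print(p)
cv2.imwrite('pics/w1.png',im)
```

```text
pos [ 0.4993 -0.0256  0.1592] jaw -52.26 tilt [-1.e+00 -4.e-04 -6.e-04] j [ 0.55  0.16 -0.64  1.84  0.1   1.18 -1.03] F [ 0.12 -1.47  0.29] T [-0.07   0.023  0.071] w 0.0869 t 1.85
shift mm [112.2   2.   -3. ] rotvec [-0.0046 -0.0006  0.0004]
[275.54553069 213.07600778]
[162.24885686 131.88874786]
```

View pics/w1.png

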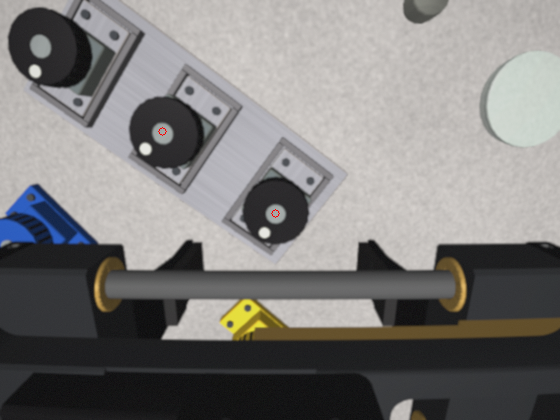

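Run:
```python
from h import *
go(.499,-.022,.047,-52)
```

```text
pos [ 0.499  -0.0268  0.1592] jaw -52.38 tilt [-1.e+00 -8.e-04 -2.e-04] j [ 0.55  0.16 -0.63  1.84  0.1   1.18 -1.03] F [ 0.37 -0.27 -0.41] T [-0.028 -0.014  0.022] w 0.0875 t 1.9
shift mm [112.2   3.   -3.8] rotvec [-0.0066 -0.0002  0.0008]
```

Request:
{"method": "arm_command", "body": {"targets": [[0,30,3,-4,-0.006,0,0],[0,60,3,-4,-0.006,0,0],[0,80,3,-4,-0.006,0,0],[0,80,3,-4,-0.006,0,0],[0,80,3,-4,-0.006,0,0]]}}

```text
time: 2.4
ee_pos: [0.499, -0.0218, 0.0801]
eef_rot: [0.31, 0.635, -0.311, 0.635]
ft_force: [0.3, -0.2, 0.5]
width: 0.087
```

Run:
```python
from h import *
go(.499,-.022,.047,-52)
s=read_state();im=camera('wrist')[:,:,::-1].copy()
for p in proj('wrist',[[.499,-.022,.072],[.497,.088,.072]],s): cv2.circle(im,tuple(int(x) for x in p),4,(0,0,255),1); print(p)
cv2.imwrite('pics/w2.png',im)
```

```text
pos [ 0.499  -0.0218  0.0801] jaw -52.08 tilt [-1.e+00 -4.e-04  3.e-04] j [ 0.52  0.25 -0.63  1.92  0.17  1.02 -1.09] F [ 0.32 -0.25  0.54] T [-0.04  -0.05   0.053] w 0.087 t 2.4
shift mm [33.1 -0.1  0.2] rotvec [-0.0015  0.0003  0.0004]
[279.1817801  253.36976726]
[115.32646772 138.60935791]
```

View pics/w2.png

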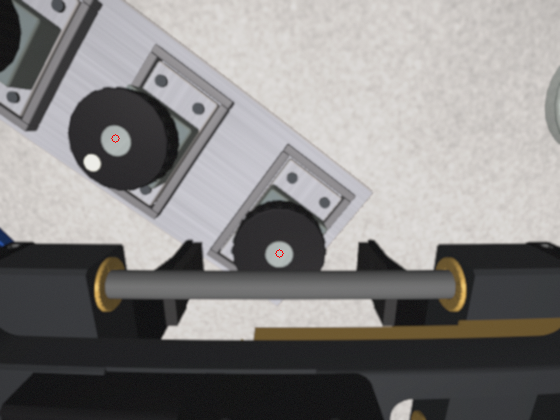

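Request:
{"method": "arm_command", "body": {"targets": [[0,17,0,0,0,0,0],[0,33,0,0,0,0,0],[0,33,0,0,0,0,0],[0,33,0,0,0,0,0],[120,33,0,0,0,0,0],[255,33,0,0,0,0,0],[255,33,0,0,0,0,0],[255,33,0,0,0,0,0],[255,33,0,0,0,0,0]], "newtons": 40}}

```text
time: 3.35
ee_pos: [0.4991, -0.0205, 0.0467]
eef_rot: [0.31, 0.636, -0.31, 0.636]
ft_force: [-1.0, -0.0, 0.1]
width: 0.0548
```

Run:
```python
from h import *
go(.499,-.022,.047,-52)
```

```text
pos [ 0.4991 -0.0205  0.0467] jaw -51.97 tilt [-1.e+00  1.e-04  3.e-04] j [ 0.5   0.3  -0.62  1.95  0.21  0.95 -1.12] F [-0.96 -0.05  0.13] T [0.23  0.23  0.022] w 0.0548 t 3.35
shift mm [-0.3 -1.   1.1] rotvec [ 0.0006  0.0003 -0.0001]
```

Request:
{"method": "arm_command", "body": {"targets": [[255,0,0,0,-0.1,0,0],[255,0,0,0,-0.22,0,0],[255,0,0,0,-0.34,0,0],[255,0,0,0,-0.46,0,0],[255,0,0,0,-0.58,0,0],[255,0,0,0,-0.7,0,0]]}}

```text
time: 3.95
ee_pos: [0.4982, -0.0199, 0.0466]
eef_rot: [0.071, 0.704, -0.071, 0.703]
ft_force: [-5.3, 1.9, 7.0]
width: 0.0546
```

Run:
```python
from h import *
go(.499,-.022,.047,-52)
```

```text
pos [ 0.4982 -0.0199  0.0466] jaw -11.56 tilt [-1.0e+00 -3.0e-04 -1.8e-03] j [ 0.6   0.33 -0.73  1.95  0.26  0.97 -0.46] F [-5.3   1.94  6.96] T [ 0.274  1.049 -0.033] w 0.0546 t 3.95
shift mm [-0.4 -1.9  1.2] rotvec [ 0.7059 -0.0017  0.0009]
```

Request:
{"method": "arm_command", "body": {"targets": [[255,0,0,0,-0.12,0,0],[255,0,0,0,-0.24,0,0],[255,0,0,0,-0.36,0,0],[255,0,0,0,-0.48,0,0],[255,0,0,0,-0.6,0,0],[255,0,0,0,-0.72,0,0]]}}

```text
time: 4.55
ee_pos: [0.4982, -0.0206, 0.0466]
eef_rot: [-0.181, 0.684, 0.181, 0.683]
ft_force: [-5.9, -1.0, 5.2]
width: 0.0549
```

Run:
```python
from h import *
go(.499,-.022,.047,52)
```

```text
pos [ 0.4982 -0.0206  0.0466] jaw 29.67 tilt [-1.0e+00  3.0e-04 -1.9e-03] j [ 0.7   0.36 -0.85  1.94  0.33  0.98  0.21] F [-5.86 -0.96  5.18] T [-0.166  0.996 -0.062] w 0.0549 t 4.55
shift mm [-0.4 -1.6 -0. ] rotvec [-0.3898 -0.0018 -0.0006]
```

Request:
{"method": "arm_command", "body": {"targets": [[255,0,0,0,-0.12,0,0],[255,0,0,0,-0.24,0,0],[255,0,0,0,-0.36,0,0],[255,0,0,0,-0.42,0,0]]}}

```text
time: 4.95
ee_pos: [0.4978, -0.021, 0.0466]
eef_rot: [-0.319, 0.632, 0.319, 0.63]
ft_force: [-8.2, -2.4, 11.1]
width: 0.0552
```

Run:
```python
from h import *
go(.499,-.022,.047,52)
```

```text
pos [ 0.4978 -0.021   0.0466] jaw 53.69 tilt [-1.      0.0015 -0.0028] j [ 0.77  0.39 -0.93  1.94  0.37  1.    0.6 ] F [-8.19 -2.4  11.11] T [-0.368  1.72  -0.031] w 0.0552 t 4.95
shift mm [-0.4 -1.5 -0.1] rotvec [ 0.0295 -0.0028 -0.0014]
```

Request:
{"method": "arm_command", "body": {"targets": [[0,0,0,0,0,0,0],[0,0,0,0,0,0,0],[0,0,0,0,0,0,0],[0,-20,0,0,0,0,0],[0,-60,0,0,0,0,0],[0,-60,0,0,0,0,0]]}}

```text
time: 5.55
ee_pos: [0.5017, -0.0199, 0.1106]
eef_rot: [-0.319, 0.63, 0.317, 0.633]
ft_force: [0.7, 0.3, 0.7]
width: 0.0861
```

Run:
```python
from h import *
go(.497,.088,.1,52)
s=read_state()
im=camera('wrist')[:,:,::-1].copy()
for p in proj('wrist',[[.499,-.022,.072],[.497,.088,.072]],s): cv2.circle(im,tuple(int(x) for x in p),4,(0,0,255),1); print(p)
cv2.imwrite('pics/w3.png',im)
```

```text
pos [ 0.5017 -0.0199  0.1106] jaw 53.46 tilt [-1.     -0.0056  0.0031] j [ 0.83  0.3  -0.98  1.88  0.28  1.1   0.67] F [0.66 0.26 0.72] T [ 0.06  -0.171  0.013] w 0.0861 t 5.55
shift mm [10.5 68.1 83.8] rotvec [0.0254 0.0032 0.0056]
[274.66771931 232.83044467]
[413.14209815 131.6613335 ]
```

View pics/w3.png

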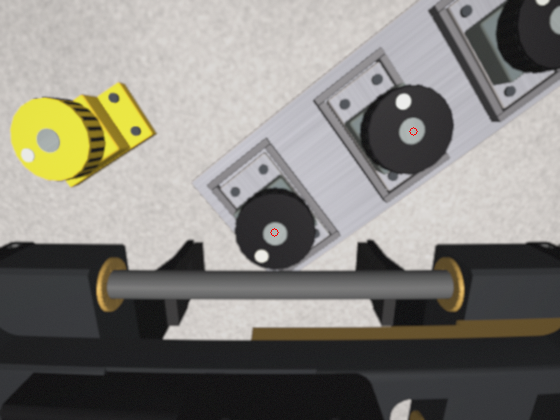

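Request:
{"method": "arm_command", "body": {"targets": [[0,5,30,37,0.02,0,0],[0,10,60,74,0.02,0,0],[0,10,68,84,0.025,0,0],[0,10,68,84,0.025,0,0],[0,10,68,84,0.025,0,0],[0,10,68,84,0.025,0,0]]}}

```text
time: 6.2
ee_pos: [0.4945, 0.086, 0.0961]
eef_rot: [-0.31, 0.636, 0.309, 0.636]
ft_force: [-0.9, 0.1, 0.6]
width: 0.087
```

Run:
```python
from h import *
go(.497,.088,.047,52)
s=read_state()
im=camera('wrist')[:,:,::-1].copy()
for p in proj('wrist',[[.499,-.022,.072],[.497,.088,.072],[.4955,.198,.072]],s): cv2.circle(im,tuple(int(x) for x in p),4,(0,0,255),1); print(p)
cv2.imwrite('pics/w4.png',im)
go(.497,.088,.047,52)
```

```text
pos [0.4945 0.086  0.0961] jaw 51.91 tilt [-1.e+00  1.e-04 -8.e-04] j [ 0.62  0.34 -1.01  1.89  0.32  1.09  0.4 ] F [-0.92  0.1   0.56] T [ 0.023 -0.126  0.01 ] w 0.087 t 6.2
shift mm [49.1 -0.8  3.2] rotvec [-0.0015 -0.0008 -0.0001]
[162.82164198 335.24132334]
[284.65122678 243.3563562 ]
[431.76093131 132.33038271]
pos [0.4946 0.086  0.0962] jaw 51.9 tilt [-1.e+00 -1.e-04 -6.e-04] j [ 0.62  0.34 -1.01  1.89  0.32  1.09  0.4 ] F [-0.58  0.54  0.04] T [ 0.048 -0.116 -0.005] w 0.087 t 6.25
shift mm [49.2 -0.7  3.1] rotvec [-0.0018 -0.0006  0.0001]
```

View pics/w4.png

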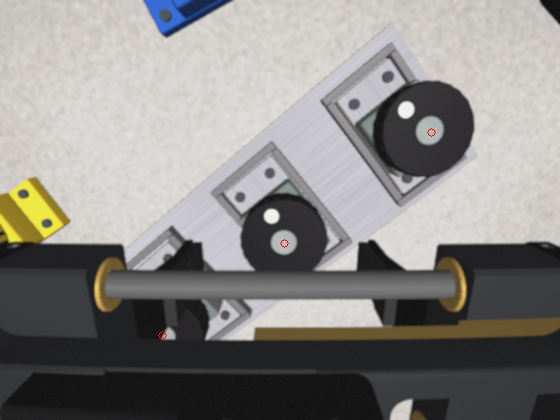

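Request:
{"method": "arm_command", "body": {"targets": [[0,15,-1,3,0,0,0],[0,35,-1,3,0,0,0],[0,48,-1,3,0,0,0],[0,48,-1,3,0,0,0],[120,48,-1,3,0,0,0],[255,48,-1,3,0,0,0],[255,48,-1,3,0,0,0],[255,48,-1,3,0,0,0],[255,48,-1,3,0,0,0]]}}

```text
time: 7.15
ee_pos: [0.4971, 0.0889, 0.0488]
eef_rot: [-0.31, 0.636, 0.31, 0.635]
ft_force: [-0.3, -0.4, 5.0]
width: 0.0554
```

Run:
```python
from h import *
go(.497,.088,.048,-52)
```

```text
pos [0.4971 0.0889 0.0488] jaw 52.01 tilt [-1.e+00 -6.e-04 -6.e-04] j [ 0.57  0.41 -0.96  1.92  0.4   1.01  0.33] F [-0.31 -0.41  4.95] T [0.055 0.04  0.011] w 0.0554 t 7.15
shift mm [ 0.8 -0.5 -0.7] rotvec [1.8153e+00 1.0000e-04 1.0000e-03]
```

Request:
{"method": "arm_command", "body": {"targets": [[255,0,0,0,0.1,0,0],[255,0,0,0,0.22,0,0],[255,0,0,0,0.34,0,0],[255,0,0,0,0.46,0,0],[255,0,0,0,0.58,0,0],[255,0,0,0,0.7,0,0]]}}

```text
time: 7.75
ee_pos: [0.4967, 0.0887, 0.0488]
eef_rot: [-0.072, 0.704, 0.071, 0.703]
ft_force: [-3.8, -3.1, 6.4]
width: 0.0553
```

Run:
```python
from h import *
go(.497,.088,.048,-52)
```

```text
pos [0.4967 0.0887 0.0488] jaw 11.62 tilt [-1.0e+00 -1.1e-03 -9.0e-04] j [ 0.46  0.36 -0.83  1.93  0.32  0.99 -0.31] F [-3.83 -3.07  6.41] T [-0.634  0.749  0.004] w 0.0553 t 7.75
shift mm [ 0.8 -0.8  0.1] rotvec [ 1.1104e+00 -2.0000e-04  1.5000e-03]
```

Request:
{"method": "arm_command", "body": {"targets": [[255,0,0,0,0.12,0,0],[255,0,0,0,0.24,0,0],[255,0,0,0,0.36,0,0],[255,0,0,0,0.48,0,0],[255,0,0,0,0.6,0,0],[255,0,0,0,0.72,0,0]]}}

```text
time: 8.35
ee_pos: [0.4963, 0.0888, 0.0488]
eef_rot: [0.18, 0.684, -0.181, 0.683]
ft_force: [-5.5, -2.7, 8.2]
width: 0.0551
```

Run:
```python
from h import *
go(.497,.088,.048,-52)
```

```text
pos [0.4963 0.0888 0.0488] jaw -29.63 tilt [-1.0e+00 -1.9e-03 -7.0e-04] j [ 0.35  0.33 -0.7   1.93  0.26  0.97 -0.99] F [-5.51 -2.72  8.2 ] T [-0.514  1.262  0.007] w 0.0551 t 8.35
shift mm [ 0.8 -0.3  1. ] rotvec [ 3.904e-01 -3.000e-04  2.000e-03]
```

Request:
{"method": "arm_command", "body": {"targets": [[255,0,0,0,0.12,0,0],[255,0,0,0,0.24,0,0],[255,0,0,0,0.36,0,0],[255,0,0,0,0.4,0,0]]}}

```text
time: 8.75
ee_pos: [0.4962, 0.089, 0.0488]
eef_rot: [0.312, 0.634, -0.313, 0.634]
ft_force: [-5.9, -2.4, 7.9]
width: 0.055
```

Run:
```python
from h import *
go(.497,.088,.048,-52)
```

```text
pos [0.4962 0.089  0.0488] jaw -52.51 tilt [-1.     -0.0019 -0.    ] j [ 0.3   0.31 -0.64  1.93  0.23  0.96 -1.36] F [-5.91 -2.37  7.87] T [-0.418  1.263  0.071] w 0.055 t 8.75
shift mm [ 0.8 -0.   1.3] rotvec [-0.0089 -0.      0.0019]
```

Request:
{"method": "arm_command", "body": {"targets": [[0,0,0,0,0,0,0],[0,0,0,0,0,0,0],[0,0,0,0,0,0,0],[0,-20,0,0,0,0,0],[0,-50,0,0,0,0,0],[0,-50,0,0,0,0,0]]}}

```text
time: 9.35
ee_pos: [0.4993, 0.09, 0.1019]
eef_rot: [0.312, 0.633, -0.31, 0.637]
ft_force: [0.9, 0.7, 0.7]
width: 0.0861
```

Run:
```python
from h import *
go(.4952,.198,.1,-52)
s=read_state()
im=camera('wrist')[:,:,::-1].copy()
for p in proj('wrist',[[.499,-.022,.072],[.497,.088,.072],[.4952,.198,.072]],s): cv2.circle(im,tuple(int(x) for x in p),4,(0,0,255),1); print(p)
cv2.imwrite('pics/w5.png',im)
```

```text
pos [0.4993 0.09   0.1019] jaw -52.23 tilt [-1.      0.0048  0.0029] j [ 0.33  0.24 -0.66  1.89  0.17  1.06 -1.31] F [0.89 0.68 0.69] T [-0.052 -0.033 -0.028] w 0.0861 t 9.35
shift mm [  1.9  62.9 -87.9] rotvec [-0.004   0.0029 -0.0047]
[401.50624072 329.51126921]
[279.15066837 244.46197885]
[134.04652802 142.24794651]
```

View pics/w5.png

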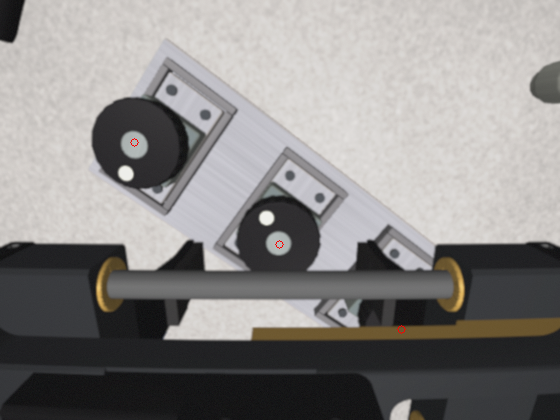

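Request:
{"method": "arm_command", "body": {"targets": [[0,0,28,-38,0,0,0],[0,0,56,-75,0,0,0],[0,1,66,-88,0,0,0],[0,1,66,-88,0,0,0],[0,1,66,-88,0,0,0],[0,1,66,-88,0,0,0],[0,1,66,-88,0,0,0]]}}

```text
time: 10.1
ee_pos: [0.4956, 0.1978, 0.0973]
eef_rot: [0.312, 0.634, -0.312, 0.635]
ft_force: [-0.0, -0.9, 0.6]
width: 0.087
```

Run:
```python
from h import *
s=read_state()
im=camera('wrist')[:,:,::-1].copy()
for p in proj('wrist',[[.497,.088,.072],[.4952,.198,.072]],s): cv2.circle(im,tuple(int(x) for x in p),4,(0,0,255),1); print(p)
cv2.imwrite('pics/w6.png',im)
go(.4952,.198,.048,-52)
```

```text
[403.63745856 329.8112657 ]
[278.31681973 242.79305219]
pos [0.4956 0.198  0.0974] jaw -52.36 tilt [-1.e+00 -3.e-04  5.e-04] j [ 0.14  0.32 -0.7   1.82  0.23  1.08 -1.56] F [ 0.39 -0.64  0.19] T [-0.034 -0.068  0.007] w 0.0875 t 10.15
shift mm [49.4 -0.4 -0.2] rotvec [-0.0062  0.0005  0.0003]
```

View pics/w6.png

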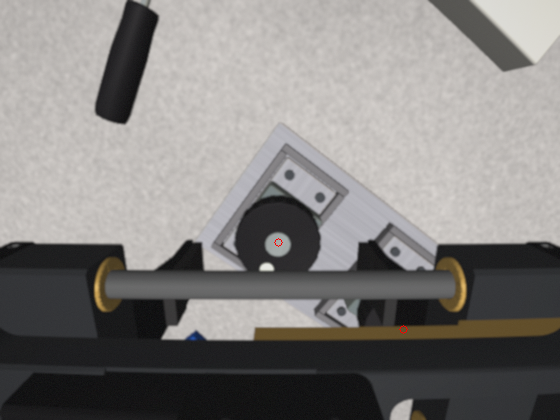

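Request:
{"method": "arm_command", "body": {"targets": [[0,15,0,0,-0.006,0,0],[0,35,0,0,-0.006,0,0],[0,49,0,0,-0.006,0,0],[0,49,0,0,-0.006,0,0],[120,49,0,0,-0.006,0,0],[255,49,0,0,-0.006,0,0],[255,49,0,0,-0.006,0,0],[255,49,0,0,-0.006,0,0],[255,49,0,0,-0.006,0,0]], "newtons": 50}}

```text
time: 11.05
ee_pos: [0.4955, 0.1994, 0.0489]
eef_rot: [0.31, 0.636, -0.309, 0.636]
ft_force: [1.2, -1.3, 2.0]
width: 0.055
```

Run:
```python
from h import *
go(.4952,.198,.048,-52)
```

```text
pos [0.4955 0.1994 0.0489] jaw -51.91 tilt [-1.e+00  5.e-04  3.e-04] j [ 0.12  0.39 -0.68  1.86  0.29  0.99 -1.59] F [ 1.23 -1.33  2.03] T [-0.335 -0.328 -0.013] w 0.055 t 11.05
shift mm [ 0.9 -1.1  0.9] rotvec [ 0.0016  0.0003 -0.0005]
```

Request:
{"method": "arm_command", "body": {"targets": [[255,0,0,0,-0.1,0,0],[255,0,0,0,-0.2,0,0],[255,0,0,0,-0.3,0,0],[255,0,0,0,-0.4,0,0]]}}

```text
time: 11.45
ee_pos: [0.4948, 0.2002, 0.0489]
eef_rot: [0.176, 0.685, -0.175, 0.685]
ft_force: [-3.7, 3.8, 3.8]
width: 0.0549
```

Run:
```python
from h import *
go(.4952,.198,.048,52)
```

```text
pos [0.4948 0.2002 0.0489] jaw -28.76 tilt [-1.e+00  5.e-04 -9.e-04] j [ 0.17  0.41 -0.75  1.86  0.33  1.   -1.22] F [-3.71  3.83  3.84] T [ 0.476  0.854 -0.476] w 0.0549 t 11.45
shift mm [ 0.9 -1.7  1.4] rotvec [-1.4096e+00 -4.0000e-04 -1.1000e-03]
```

Request:
{"method": "arm_command", "body": {"targets": [[255,0,0,0,-0.1,0,0],[255,0,0,0,-0.2,0,0],[255,0,0,0,-0.3,0,0],[255,0,0,0,-0.4,0,0],[255,0,0,0,-0.5,0,0],[255,0,0,0,-0.6,0,0],[255,0,0,0,-0.7,0,0]]}}

```text
time: 12.15
ee_pos: [0.4932, 0.2004, 0.0488]
eef_rot: [-0.07, 0.705, 0.07, 0.702]
ft_force: [-12.1, 1.6, 11.3]
width: 0.0548
```

Run:
```python
from h import *
go(.4952,.198,.048,52)
```

```text
pos [0.4932 0.2004 0.0488] jaw 11.39 tilt [-1.0e+00  8.0e-04 -3.3e-03] j [ 0.28  0.45 -0.89  1.85  0.4   1.03 -0.58] F [-12.08   1.57  11.35] T [ 0.251  2.454 -0.512] w 0.0548 t 12.15
shift mm [ 0.8 -2.8  1.4] rotvec [-0.7089 -0.0028 -0.0019]
```

Request:
{"method": "arm_command", "body": {"targets": [[255,0,0,0,-0.1,0,0],[255,0,0,0,-0.2,0,0],[255,0,0,0,-0.3,0,0],[255,0,0,0,-0.4,0,0],[255,0,0,0,-0.5,0,0],[255,0,0,0,-0.6,0,0],[255,0,0,0,-0.7,0,0],[255,0,0,0,-0.72,0,0]]}}

```text
time: 12.95
ee_pos: [0.492, 0.1996, 0.0488]
eef_rot: [-0.313, 0.636, 0.314, 0.632]
ft_force: [-19.5, -4.0, 19.8]
width: 0.0547
```

Run:
```python
from h import *
go(.4952,.198,.048,52)
for n in ['wrist','top','side']:
    cv2.imwrite(f'pics/{n}7.png',camera(n)[:,:,::-1])
```

```text
pos [0.492  0.1996 0.0488] jaw 52.61 tilt [-1.      0.0035 -0.0052] j [ 0.38  0.52 -1.02  1.85  0.5   1.07  0.08] F [-19.55  -4.04  19.83] T [-0.699  3.949 -0.523] w 0.0547 t 12.95
shift mm [ 0.8 -3.5  0.7] rotvec [ 0.0107 -0.0052 -0.0034]
```

View pics/wrist7.png

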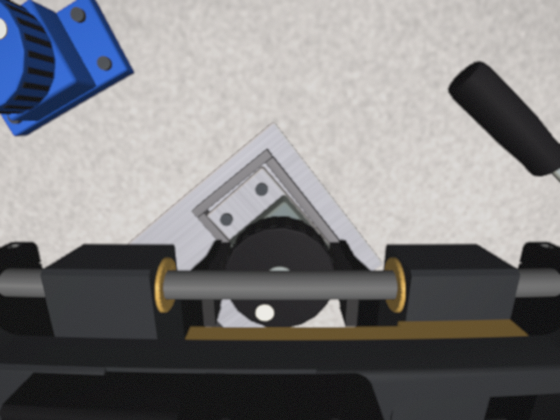

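View pics/side7.png

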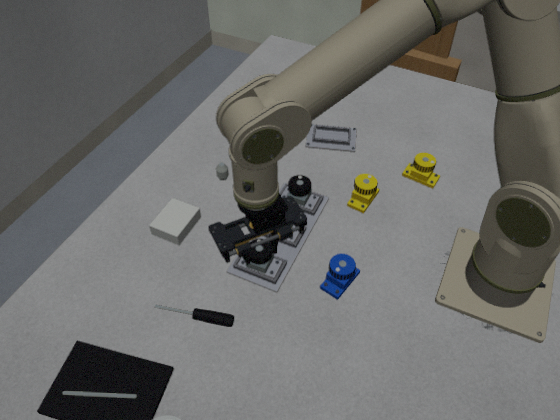

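Request:
{"method": "arm_command", "body": {"targets": [[0,0,0,0,0,0,0],[0,0,0,0,0,0,0],[0,0,0,0,0,0,0],[0,-20,0,0,0,0,0],[0,-45,0,0,0,0,0],[0,-45,0,0,0,0,0],[0,-45,0,0,0,0,0],[0,-45,0,0,0,0,0]]}}

```text
time: 13.9
ee_pos: [0.4952, 0.1989, 0.0928]
eef_rot: [-0.312, 0.635, 0.312, 0.634]
ft_force: [0.1, 0.1, -0.5]
width: 0.0871
```

Run:
```python
from h import *
s=read_state()
im=camera('wrist')[:,:,::-1].copy()
cv2.imwrite('pics/w8raw.png',im)
for p in proj('wrist',[[.497,.088,.072],[.4952,.198,.072]],s): cv2.circle(im,tuple(int(x) for x in p),4,(0,0,255),1); print(p)
cv2.imwrite('pics/w8.png',im)
go(.4952,.198,.048,52)
g=cv2.cvtColor(cv2.imread('pics/w8raw.png'),cv2.COLOR_BGR2HSV)
c=proj('wrist',[.4952,.198,.072],s)[0]
m=np.zeros(g.shape[:2],np.uint8);m[(g[...,2]>80)]=1
r=np.zeros_like(m);cv2.circle(r,tuple(int(x) for x in c),32,1,-1);m&=r
k,l,st,ce=cv2.connectedComponentsWithStats(m)
for i in range(1,k):
    if st[i,4]>60: print(st[i],ce[i].round(1),cast('wrist',[ce[i]],.072,s)[0].round(4))
```

```text
[154.66936326 336.92157342]
[278.64295724 244.95245078]
pos [0.495  0.1989 0.0927] jaw 52.36 tilt [-1.e+00  5.e-04 -1.e-03] j [ 0.42  0.46 -1.07  1.81  0.44  1.14  0.12] F [-0.52  0.38 -0.23] T [ 0.044 -0.158  0.005] w 0.0872 t 13.95
shift mm [44.7 -0.7 -0.6] rotvec [ 0.0063 -0.001  -0.0005]
[265 231  27  26 555] [277.9 243.8] [0.4943 0.1981 0.072 ]
[258 262  17  10 133] [266.4 267. ] [0.5024 0.1826 0.072 ]
```

View pics/w8.png

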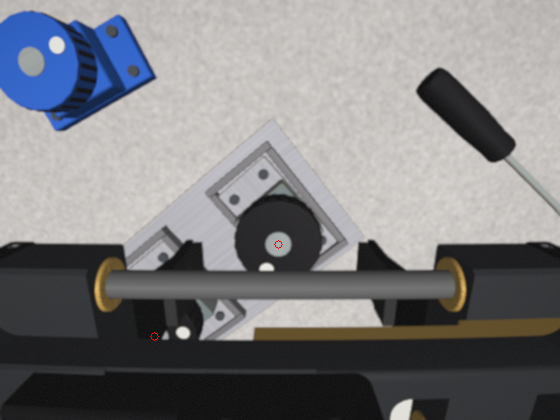

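Run:
```python
from h import *
go(.4943,.1981,.048,52)
im=cv2.imread('pics/w8raw.png');cv2.imwrite('pics/w8c.png',cv2.resize(im[110:300,180:380],None,fx=4,fy=3.15*4/4,interpolation=cv2.INTER_CUBIC) if 0 else cv2.resize(im[110:260,190:370],None,fx=4,fy=4,interpolation=cv2.INTER_CUBIC))
```

```text
pos [0.495  0.1989 0.0927] jaw 52.36 tilt [-1.e+00  5.e-04 -1.e-03] j [ 0.42  0.46 -1.07  1.81  0.44  1.14  0.12] F [-0.52  0.38 -0.23] T [ 0.044 -0.158  0.005] w 0.0872 t 13.95
shift mm [44.7  0.  -1. ] rotvec [ 0.0063 -0.001  -0.0005]
```

View pics/w8c.png

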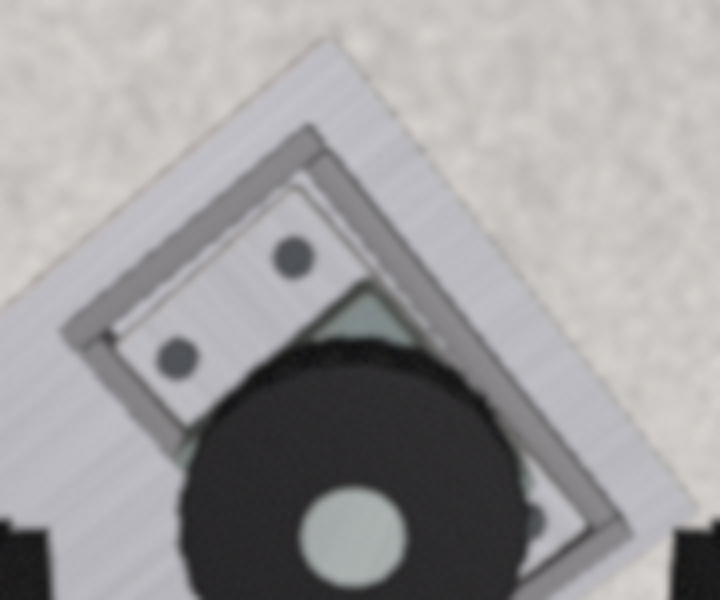

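Request:
{"method": "arm_command", "body": {"targets": [[0,15,-1,-1,0.006,0,0],[0,35,-1,-1,0.006,0,0],[0,45,-1,-1,0.006,0,0],[0,45,-1,-1,0.006,0,0],[120,45,-1,-1,0.006,0,0],[255,45,-1,-1,0.006,0,0],[255,45,-1,-1,0.006,0,0],[255,45,-1,-1,0.006,0,0],[255,45,-1,-1,0.006,0,0]], "newtons": 50}}

```text
time: 14.85
ee_pos: [0.4954, 0.1977, 0.0487]
eef_rot: [-0.31, 0.636, 0.31, 0.635]
ft_force: [0.0, 1.0, 6.1]
width: 0.0548
```

Run:
```python
from h import *
go(.4943,.1981,.048,52)
```

```text
pos [0.4954 0.1977 0.0487] jaw 52.01 tilt [-1.e+00 -3.e-04 -5.e-04] j [ 0.38  0.51 -1.02  1.85  0.5   1.06  0.07] F [0.   1.01 6.06] T [ 0.226 -0.043 -0.273] w 0.0548 t 14.85
shift mm [ 0.7  1.1 -0.4] rotvec [ 0.0002 -0.0005  0.0003]
```

Request:
{"method": "arm_command", "body": {"targets": [[255,-4,0,0,0,0,0],[255,-10,0,0,0,0,0],[255,-20,0,0,0,0,0],[255,-40,0,0,0,0,0],[255,-80,0,0,0,0,0],[255,-120,0,0,0,0,0],[255,-160,0,0,0,0,0],[255,-160,0,0,0,0,0]]}}

```text
time: 15.65
ee_pos: [0.4974, 0.1998, 0.2142]
eef_rot: [-0.311, 0.633, 0.31, 0.638]
ft_force: [1.1, 1.4, -4.9]
width: 0.0551
```

Run:
```python
from h import *
go(.632,-.333,.22,69)
for n in ['wrist','side']:
    cv2.imwrite(f'pics/{n}9.png',camera(n)[:,:,::-1])
```

```text
pos [0.4974 0.1998 0.2142] jaw 52.06 tilt [-1.     -0.0047  0.0065] j [ 0.51  0.33 -1.16  1.67  0.31  1.34  0.21] F [ 1.05  1.38 -4.91] T [ 0.175 -0.238  0.028] w 0.0551 t 15.65
shift mm [  -5.9 -433.7 -337.4] rotvec [-0.2957  0.0058  0.0056]
```

View pics/wrist9.png

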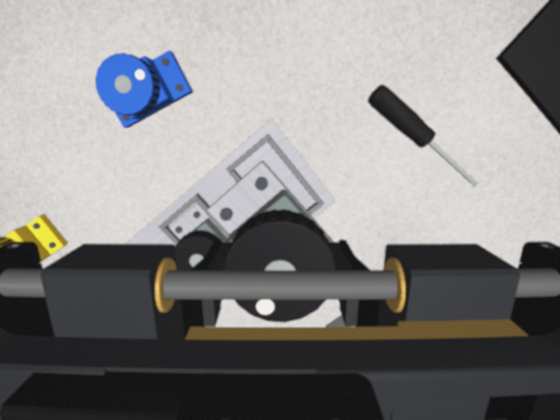

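View pics/side9.png

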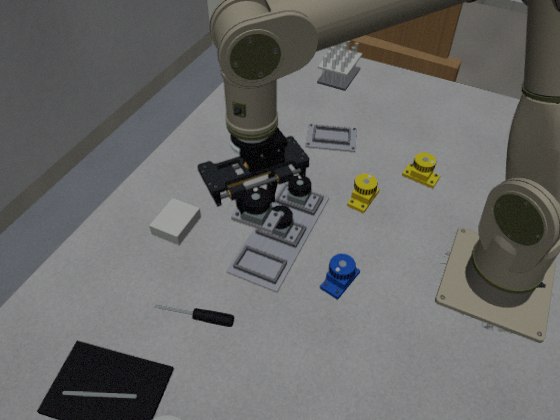

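Request:
{"method": "arm_command", "body": {"targets": [[255,0,-15,-12,-0.01,0,0],[255,0,-43,-34,-0.03,0,0],[255,0,-75,-58,-0.06,0,0],[255,0,-107,-83,-0.09,0,0],[255,0,-139,-108,-0.12,0,0],[255,0,-171,-133,-0.15,0,0],[255,0,-203,-158,-0.18,0,0],[255,0,-216,-168,-0.18,0,0],[255,0,-216,-168,-0.18,0,0]]}}

```text
time: 16.65
ee_pos: [0.5618, -0.0709, 0.2064]
eef_rot: [-0.364, 0.607, 0.365, 0.605]
ft_force: [-0.2, 0.4, -3.4]
width: 0.0547
```

Run:
```python
from h import *
go(.632,-.333,.22,69)
```

```text
pos [ 0.5618 -0.0709  0.2064] jaw 62.05 tilt [-1.      0.0029 -0.0011] j [ 0.91  0.41 -1.08  1.6   0.37  1.36  0.86] F [-0.18  0.39 -3.43] T [ 0.092 -0.138  0.033] w 0.0547 t 16.65
shift mm [ -13.9 -184.8 -198.6] rotvec [-0.1213 -0.0009 -0.003 ]
```

Request:
{"method": "arm_command", "body": {"targets": [[255,-2,-15,-16,-0.02,0,0],[255,-6,-42,-45,-0.05,0,0],[255,-10,-70,-75,-0.08,0,0],[255,-12,-98,-105,-0.1,0,0],[255,-14,-126,-135,-0.12,0,0],[255,-14,-154,-165,-0.12,0,0],[255,-14,-178,-191,-0.12,0,0],[255,-14,-185,-199,-0.12,0,0],[255,-14,-185,-199,-0.12,0,0],[255,-14,-185,-199,-0.12,0,0]]}}

```text
time: 17.65
ee_pos: [0.6342, -0.3269, 0.2219]
eef_rot: [-0.402, 0.581, 0.403, 0.582]
ft_force: [0.6, 0.1, -4.4]
width: 0.0547
```

Run:
```python
from h import *
go(.52,-.29,.22,69)
s=read_state()
im=camera('wrist')[:,:,::-1].copy();cv2.imwrite('pics/w10.png',im)
for n in ['top','side']: cv2.imwrite(f'pics/{n}10.png',camera(n)[:,:,::-1])
import json;json.dump({k:np.array(v).tolist() for k,v in s.items()},open('s10.json','w'))
```

```text
pos [ 0.6342 -0.3269  0.2219] jaw 69.36 tilt [-1.      0.0014  0.0014] j [ 0.95  0.7  -0.94  1.14  0.55  1.54  1.33] F [ 0.6   0.12 -4.36] T [ 0.102 -0.205 -0.031] w 0.0547 t 17.65
shift mm [  2.  119.8  -5.7] rotvec [ 0.0063  0.0014 -0.0014]
```

View pics/w10.png

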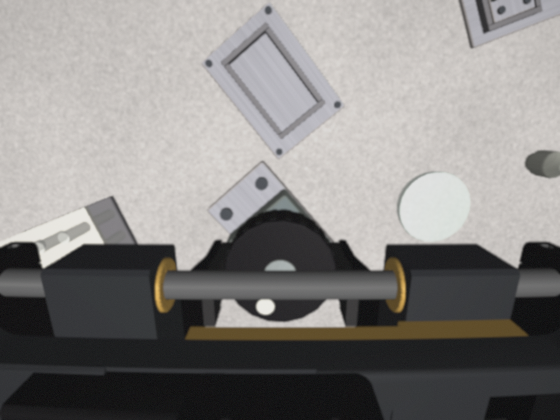

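View pics/side10.png

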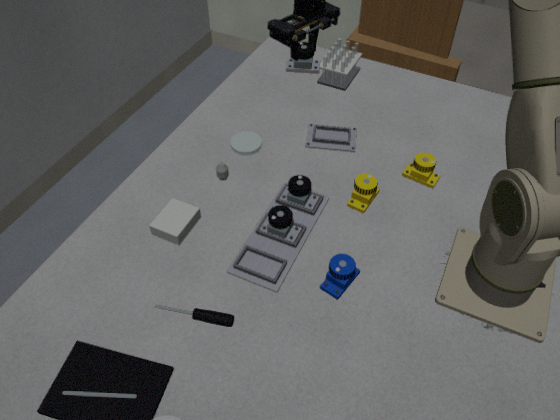

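Run:
```python
import cv2
im=cv2.imread('pics/w10.png')
cv2.imwrite('pics/w10c.png',cv2.resize(im[0:160,190:350],None,fx=3.75,fy=3.75,interpolation=cv2.INTER_CUBIC))
cv2.imwrite('pics/w10d.png',cv2.resize(im[150:270,190:350],None,fx=4.5,fy=4.5,interpolation=cv2.INTER_CUBIC))
```

```text
(no output)
```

View pics/w10c.png

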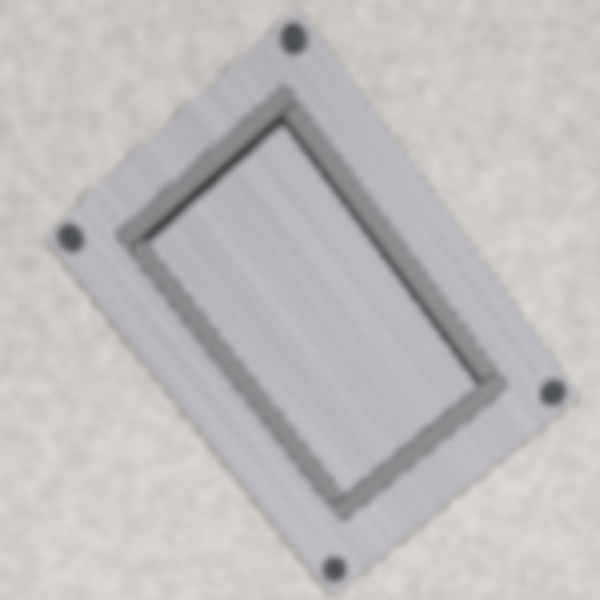

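View pics/w10d.png

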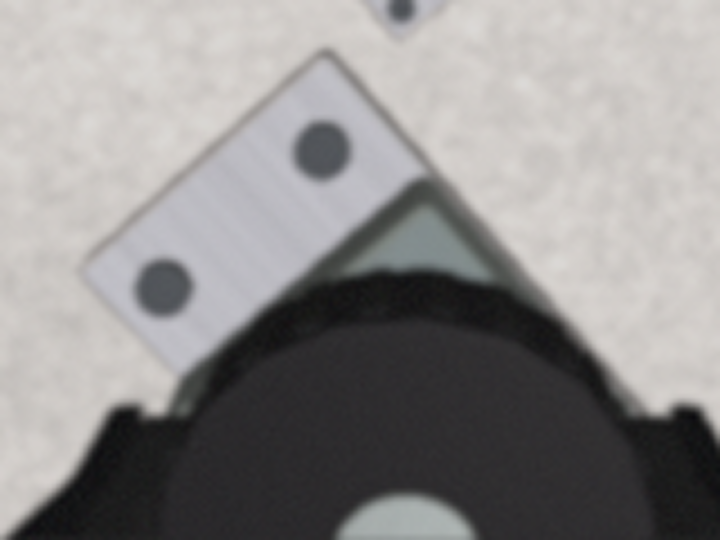

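Run:
```python
from h import *
import json
s=json.load(open('s10.json'))
def off(a,f,o): return np.array(a,float)/f+o-0.5*(1-1/f)
im=cv2.imread('pics/w10.png')
g=cv2.cvtColor(im,cv2.COLOR_BGR2GRAY)
def ref(p,r=6):
    x,y=[int(round(v)) for v in p];w=255-g[y-r:y+r+1,x-r:x+r+1].astype(float);w=np.clip(w-w.max()*.72,0,None)
    yy,xx=np.mgrid[-r:r+1,-r:r+1];return np.array([x+(w*xx).sum()/w.sum(),y+(w*yy).sum()/w.sum()])
sc=off([(292,38),(553,391),(333,569),(69,238)],3.75,[190,0])
print(sc.round(1));sc=np.array([ref(p) for p in sc]);print(sc.round(1))
P=cast('wrist',sc,.008,s);print(P.round(4),P.mean(0).round(4),[np.linalg.norm(P[i]-P[(i+1)%4]).round(4) for i in range(4)])
for a,b in((1,0),(2,3)): d=P[b]-P[a];print('yaw',np.degrees(np.arctan2(d[1],d[0])))
wo=off([(285,86),(505,382),(343,519),(118,236)],3.75,[190,0]);Q=cast('wrist',wo,.02,s);print(Q.round(4),Q.mean(0).round(4),[np.linalg.norm(Q[i]-Q[(i+1)%4]).round(4) for i in range(4)])
for a,b in((1,0),(2,3)): d=Q[b]-Q[a];print('yaw',np.degrees(np.arctan2(d[1],d[0])))
f=off([(325,50),(80,270),(185,374),(428,178)],4.5,[190,150]);zf=s['ee_pos'][2]-.0287
F=cast('wrist',f,zf,s);print(F.round(4),np.linalg.norm(F[0]-F[1]))
h=off([(322,150),(163,287)],4.5,[190,150]);h=np.array([ref(p) for p in h]);H=cast('wrist',h,zf,s);print(H.round(4))
d=F[0]-F[1];print('short edge dir',np.degrees(np.arctan2(d[1],d[0])));d=H[0]-H[1];print('holes dir',np.degrees(np.arctan2(d[1],d[0])))
M=R.from_quat(s['eef_rot']).as_matrix();print('foot tool',((F-s['ee_pos'])@M).round(4),((H-s['ee_pos'])@M).round(4))
```

```text
[[267.5   9.8]
 [337.1 103.9]
 [278.4 151.4]
 [208.   63.1]]
[[267.8   9.8]
 [336.9 104.3]
 [278.8 151.3]
 [208.4  63. ]]
[[ 0.4483 -0.2707  0.008 ]
 [ 0.5678 -0.2315  0.008 ]
 [ 0.5945 -0.313   0.008 ]
 [ 0.475  -0.3521  0.008 ]] [ 0.5214 -0.2918  0.008 ] [np.float64(0.1258), np.float64(0.0858), np.float64(0.1257), np.float64(0.0857)]
yaw -161.8589749356964
yaw -161.90331016727455
[[ 0.4627 -0.2782  0.02  ]
 [ 0.5601 -0.246   0.02  ]
 [ 0.5805 -0.3049  0.02  ]
 [ 0.4825 -0.3375  0.02  ]] [ 0.5215 -0.2916  0.02  ] [np.float64(0.1025), np.float64(0.0623), np.float64(0.1033), np.float64(0.0625)]
yaw -161.73212206977746
yaw -161.63033830524458
[[ 0.5827 -0.3192  0.1932]
 [ 0.5991 -0.3627  0.1932]
 [ 0.6185 -0.3549  0.1932]
 [ 0.604  -0.3124  0.1932]] 0.046475621362564196
[[ 0.5952 -0.3246  0.1932]
 [ 0.6055 -0.3527  0.1932]]
short edge dir 110.69150995494093
holes dir 110.20198478005004
foot tool [[ 0.0288  0.0508 -0.011 ]
 [ 0.0287  0.0202 -0.0459]
 [ 0.0287  0.0047 -0.0318]
 [ 0.0287  0.0333  0.0029]] [[ 0.0287  0.0372 -0.0116]
 [ 0.0287  0.0176 -0.0343]]
```

Run:
```python
from h import *
go(.5223,-.2921,.1,67.2)
```

```text
pos [ 0.6341 -0.3274  0.2228] jaw 69.36 tilt [-1.e+00 -0.e+00  2.e-04] j [ 0.95  0.7  -0.94  1.14  0.55  1.54  1.33] F [-0.12  0.41 -4.84] T [ 0.068 -0.181  0.005] w 0.0548 t 17.8
shift mm [122.8 117.1  -6.4] rotvec [0.0377 0.0002 0.    ]
```

Request:
{"method": "arm_command", "body": {"targets": [[255,0,15,-1,0.01,0,0],[255,10,45,-2,0.02,0,0],[255,30,80,-4,0.03,0,0],[255,60,110,-6,0.038,0,0],[255,95,117,-6,0.038,0,0],[255,123,117,-6,0.038,0,0],[255,123,117,-6,0.038,0,0],[255,123,117,-6,0.038,0,0],[255,123,117,-6,0.038,0,0]]}}

```text
time: 18.7
ee_pos: [0.5238, -0.2935, 0.1016]
eef_rot: [-0.392, 0.589, 0.39, 0.59]
ft_force: [0.3, 0.0, -3.7]
width: 0.055
```

Run:
```python
from h import *
import json
s=read_state()
im=camera('wrist')[:,:,::-1].copy();cv2.imwrite('pics/w11.png',im)
json.dump({k:np.array(v).tolist() for k,v in s.items()},open('s11.json','w'))
go(.5223,-.2921,.1,67.2)
cv2.imwrite('pics/w11c.png',cv2.resize(im[90:270,180:360],None,fx=3.3,fy=3.3,interpolation=cv2.INTER_CUBIC))
```

```text
pos [ 0.5237 -0.2936  0.1015] jaw 67.07 tilt [-1.0e+00 -2.8e-03 -2.0e-04] j [ 1.18  0.57 -0.99  1.63  0.5   1.21  1.26] F [ 1.01  0.62 -3.88] T [ 0.083 -0.121 -0.001] w 0.0554 t 18.75
shift mm [1.5 1.9 0.8] rotvec [-0.0023 -0.0002  0.0028]
```

View pics/w11c.png

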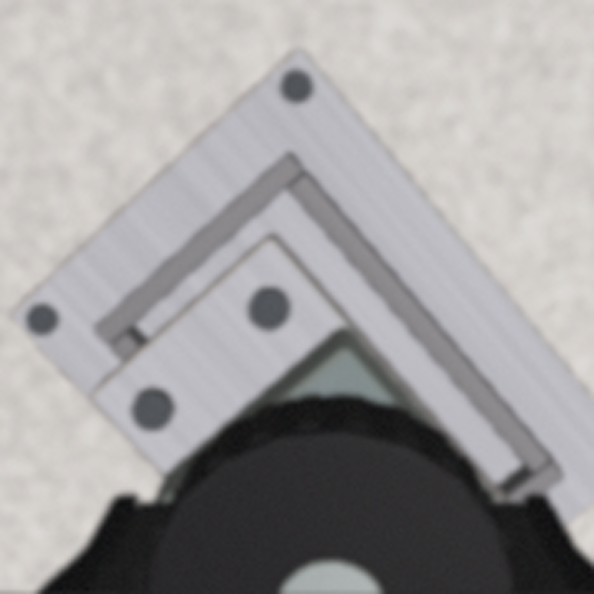

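Run:
```python
from h import *
import json
s=json.load(open('s11.json'))
o=lambda a:np.array(a,float)/3.3+[180,90]-0.5*(1-1/3.3)
zf=s['ee_pos'][2]-.0287
F=cast('wrist',o([(273,235),(91,393),(268,308),(152,409),(165,474)]),zf,s)
W=cast('wrist',o([(291,152),(94,331)]),.02,s);S=cast('wrist',o([(297,87),(42,319)]),.008,s)
ang=lambda d:np.degrees(np.arctan2(d[1],d[0]))
print('foot',F.round(4),'edge',ang(F[0]-F[1]),'holes',ang(F[2]-F[3]),np.linalg.norm(F[0]-F[1]))
print('wall',W.round(4),ang(W[0]-W[1]),np.linalg.norm(W[0]-W[1]));print('screws',S.round(4),ang(S[0]-S[1]))
a=np.radians(18.2);ex=np.array([np.cos(a),np.sin(a),0]);ey=np.array([-np.sin(a),np.cos(a),0])
c1=W.mean(0)+.053*ex;c2=S.mean(0)+.0629*ex;print('cradle c',c1.round(4),c2.round(4))
for th in (18.2,19,20):
    b=np.radians(th);e=np.array([np.cos(b),np.sin(b),0]);print('drive c',th,(F[:2].mean(0)+.045*e).round(4),(F[2:4].mean(0)+.0337*e).round(4))
print('tcp',s['ee_pos'])
```

```text
foot [[ 0.4729 -0.2835  0.0729]
 [ 0.4869 -0.3278  0.0729]
 [ 0.485  -0.2899  0.0729]
 [ 0.4943 -0.3183  0.0729]
 [ 0.5072 -0.3217  0.0729]] edge 107.48793411853117 holes 108.08193163838295 0.04636413809649126
wall [[ 0.4614 -0.2771  0.02  ]
 [ 0.4815 -0.3376  0.02  ]] 108.33131219116184 0.06371745318608313
screws [[ 0.4483 -0.2704  0.008 ]
 [ 0.4747 -0.3519  0.008 ]] 107.95501561557253
cradle c [ 0.5218 -0.2908  0.02  ] [ 0.5213 -0.2915  0.008 ]
drive c 18.2 [ 0.5226 -0.2916  0.0729] [ 0.5217 -0.2936  0.0729]
drive c 19 [ 0.5224 -0.291   0.0729] [ 0.5215 -0.2931  0.0729]
drive c 20 [ 0.5222 -0.2903  0.0729] [ 0.5213 -0.2926  0.0729]
tcp [0.5237705744452207, -0.2934766795329429, 0.10163825005883738]
```

Run:
```python
from h import *
go(.5225,-.2925,.065,67.2)
```

```text
pos [ 0.5237 -0.2936  0.1015] jaw 67.07 tilt [-1.0e+00 -2.8e-03 -2.0e-04] j [ 1.18  0.57 -0.99  1.63  0.5   1.21  1.26] F [ 1.01  0.62 -3.88] T [ 0.083 -0.121 -0.001] w 0.0554 t 18.75
shift mm [36.5  1.7  0.6] rotvec [-0.0023 -0.0002  0.0028]
```

Request:
{"method": "arm_command", "body": {"targets": [[255,10,1.5,0.5,0,0,0.002],[255,25,1.5,0.5,0,0,0.002],[255,36,1.5,0.5,0,0,0.002],[255,36,1.5,0.5,0,0,0.002],[255,36,1.5,0.5,0,0,0.002],[255,36,1.5,0.5,0,0,0.002]]}}

```text
time: 19.35
ee_pos: [0.5215, -0.2926, 0.0639]
eef_rot: [-0.39, 0.59, 0.391, 0.589]
ft_force: [0.8, -0.4, -4.1]
width: 0.055
```

Run:
```python
from h import *
import json
s=read_state()
im=camera('wrist')[:,:,::-1].copy();cv2.imwrite('pics/w12.png',im)
json.dump({k:np.array(v).tolist() for k,v in s.items()},open('s12.json','w'))
go(.5225,-.2925,.065,67.2)
cv2.imwrite('pics/w12c.png',cv2.resize(im[130:260,180:360],None,fx=4.4,fy=4.4,interpolation=cv2.INTER_CUBIC))
sd=camera('side')[:,:,::-1];cv2.imwrite('pics/s12c.png',cv2.resize(sd[90:170,280:380],None,fx=6,fy=6,interpolation=cv2.INTER_CUBIC))
```

```text
pos [ 0.5215 -0.2927  0.064 ] jaw 67.04 tilt [-1.0e+00  1.3e-03 -1.0e-04] j [ 1.16  0.61 -0.96  1.67  0.54  1.15  1.23] F [-0.01 -0.29 -4.63] T [ 0.075 -0.128  0.014] w 0.0547 t 19.4
shift mm [-1.  -0.8  0.6] rotvec [-0.0028 -0.0001 -0.0013]
```

View pics/w12c.png

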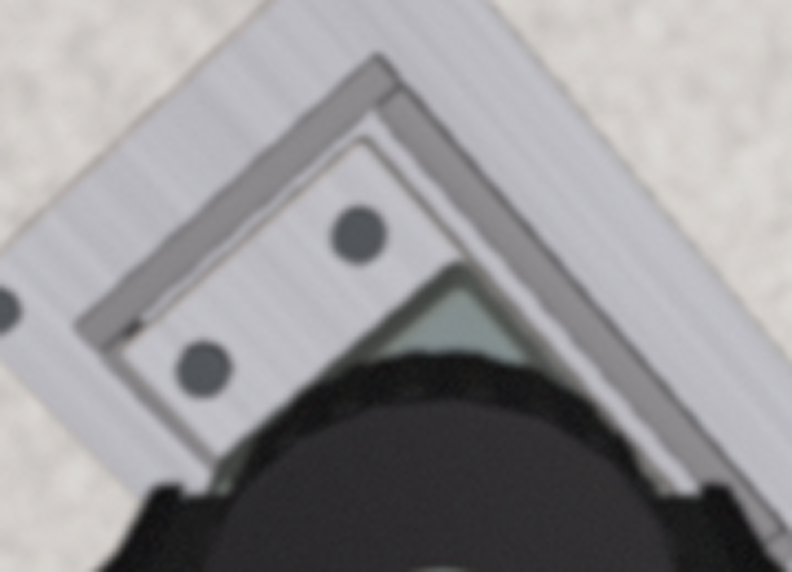

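View pics/s12c.png

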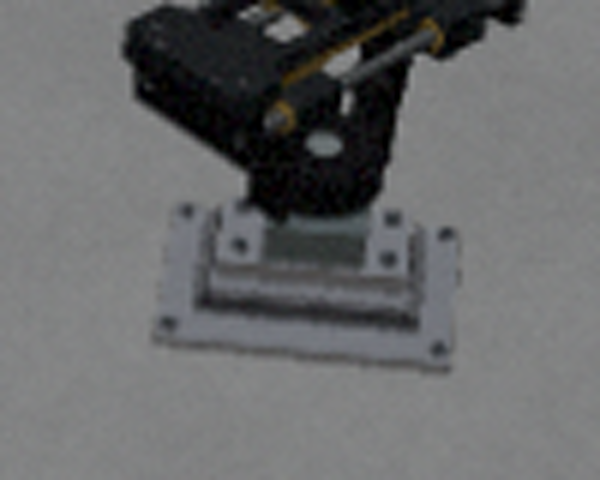

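```bash
cat > m.py <<'E'
from h import *
import json
def meas(s,foot,wall,f,off,th=18.2):
    o=lambda a:np.array(a,float)/f+off-0.5*(1-1/f)
    a=np.radians(th);B=np.array([[np.cos(a),np.sin(a),0],[-np.sin(a),np.cos(a),0]])
    C=np.array([.5214,-.2915,0])
    F=cast('wrist',o(foot),s['ee_pos'][2]-.0287,s);W=cast('wrist',o(wall),.02,s)
    print('foot',((F-C)@B.T*1000).round(1).tolist());print('wall',((W-C)@B.T*1000).round(1).tolist())
E
python3 - <<'E'
from m import *
s=json.load(open('s12.json'))
meas(s,[(362,138),(122,348),(213,460),(460,258),(358,235),(203,369)],[(378,52),(78,328),(380,100),(398,88),(770,530)],4.4,[180,130])
E
```

```text
foot [[-45.7, 24.0], [-46.1, -22.0], [-25.2, -23.9], [-24.1, 23.2], [-36.0, 14.6], [-36.2, -15.4]]
wall [[-52.8, 32.5], [-52.3, -30.3], [-47.4, 28.0], [-47.0, 31.2], [44.9, 29.8]]
```

Request:
{"method": "arm_command", "body": {"targets": [[255,0,-0.8,0.7,0,0,-0.001],[255,2,-0.8,0.7,0,0,-0.001],[255,4,-0.8,0.7,0,0,-0.001],[255,6,-0.8,0.7,0,0,-0.001],[255,8,-0.8,0.7,0,0,-0.001],[255,8,-0.8,0.7,0,0,-0.001]]}}

```text
time: 20.05
ee_pos: [0.5219, -0.2922, 0.0551]
eef_rot: [-0.39, 0.59, 0.391, 0.589]
ft_force: [0.2, 0.3, -4.0]
width: 0.055
```

Run:
```python
from h import *
go(.5225,-.2925,.0487,67.2)
```

```text
pos [ 0.5219 -0.2922  0.0551] jaw 67.03 tilt [-1.0e+00  1.5e-03  1.0e-04] j [ 1.16  0.62 -0.95  1.67  0.55  1.14  1.23] F [ 0.15  0.26 -3.98] T [ 0.094 -0.121 -0.034] w 0.055 t 20.05
shift mm [ 6.4 -0.6 -0. ] rotvec [-0.0029  0.0001 -0.0015]
```

Request:
{"method": "arm_command", "body": {"targets": [[255,1.5,-0.3,0,0,0,0],[255,3,-0.3,0,0,0,0],[255,4.5,-0.3,0,0,0,0],[255,5.5,-0.3,0,0,0,0],[255,5.5,-0.3,0,0,0,0]]}}

```text
time: 20.55
ee_pos: [0.5224, -0.2924, 0.0499]
eef_rot: [-0.39, 0.59, 0.391, 0.589]
ft_force: [0.6, 0.1, -4.7]
width: 0.055
```

Run:
```python
from h import *
go(.5225,-.2925,.0487,67.2)
```

```text
pos [ 0.5224 -0.2924  0.0499] jaw 67.03 tilt [-1.      0.0012  0.    ] j [ 1.15  0.63 -0.95  1.68  0.55  1.13  1.22] F [ 0.63  0.13 -4.72] T [ 0.046 -0.142 -0.007] w 0.055 t 20.55
shift mm [ 1.2 -0.2 -0.1] rotvec [-0.0029  0.     -0.0012]
```

Request:
{"method": "arm_command", "body": {"targets": [[255,0.7,0,0,0,0,0],[255,1.4,0,0,0,0,0],[255,1.4,0,0,0,0,0]]}}

```text
time: 20.85
ee_pos: [0.5225, -0.2924, 0.0489]
eef_rot: [-0.39, 0.59, 0.391, 0.589]
ft_force: [-1.1, 1.3, -1.2]
width: 0.0553
```

Run:
```python
from h import *
go(.5225,-.2925,.0487,67.2)
```

```text
pos [ 0.5225 -0.2924  0.0489] jaw 67.04 tilt [-1.e+00  9.e-04 -3.e-04] j [ 1.15  0.63 -0.95  1.68  0.55  1.13  1.22] F [-1.11  1.29 -1.22] T [ 0.189  0.137 -0.012] w 0.0553 t 20.85
shift mm [ 0.2 -0.  -0.1] rotvec [-0.0028 -0.0003 -0.0009]
```

Request:
{"method": "arm_command", "body": {"targets": [[255,0.5,0,0,0,0,0],[255,0.5,0,0,0,0,0],[160,0.5,0,0,0,0,0],[0,0.5,0,0,0,0,0],[0,0.5,0,0,0,0,0],[0,0.5,0,0,0,0,0],[0,-20,0,0,0,0,0],[0,-50,0,0,0,0,0],[0,-90,0,0,0,0,0],[0,-130,0,0,0,0,0]]}}

```text
time: 21.85
ee_pos: [0.5224, -0.2923, 0.1799]
eef_rot: [-0.39, 0.59, 0.391, 0.589]
ft_force: [-0.1, 0.1, 0.0]
width: 0.0861
```

Request:
{"method": "arm_command", "body": {"targets": [[0,-20,-30,0,0,0,0],[0,-40,-70,0,0,0,0],[0,-40,-110,0,0,0,0],[0,-40,-140,0,0,0,0],[0,-40,-140,0,0,0,0],[0,-40,-140,0,0,0,0]]}}

```text
time: 22.45
ee_pos: [0.652, -0.3464, 0.2177]
eef_rot: [-0.39, 0.589, 0.391, 0.589]
ft_force: [1.2, 0.9, 0.4]
width: 0.087
```

Run:
```python
from h import *
go(.5225,-.2925,.0487,67.2)
s=read_state()
for n in ['wrist','top','side']:
    im=camera(n)[:,:,::-1].copy();cv2.imwrite(f'pics/{n}13.png',im)
    if n=='side': cv2.imwrite('pics/s13c.png',cv2.resize(im[90:290,220:380],None,fx=3,fy=3,interpolation=cv2.INTER_CUBIC))
c=proj('wrist',[.5214,-.2915,.072],s)[0];print(c,proj('top',[[.5214,-.2915,.072]]),proj('side',[[.5214,-.2915,.072]]))
```

```text
pos [ 0.652  -0.3464  0.2177] jaw 67.07 tilt [-1.      0.0017  0.001 ] j [ 0.91  0.75 -0.92  1.06  0.58  1.57  1.32] F [1.19 0.91 0.44] T [ 0.108 -0.102  0.01 ] w 0.087 t 22.45
shift mm [169.2 140.   -0.9] rotvec [-0.0022  0.001  -0.0017]
[279.51147865  46.14353543] [[404.52959377 207.09501754]] [[332.99327667 118.23306603]]
```

View pics/wrist13.png

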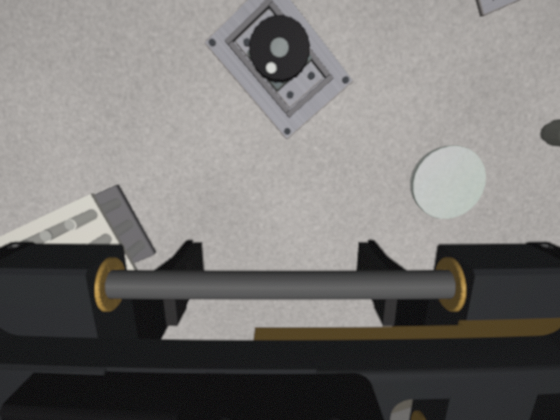

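View pics/s13c.png

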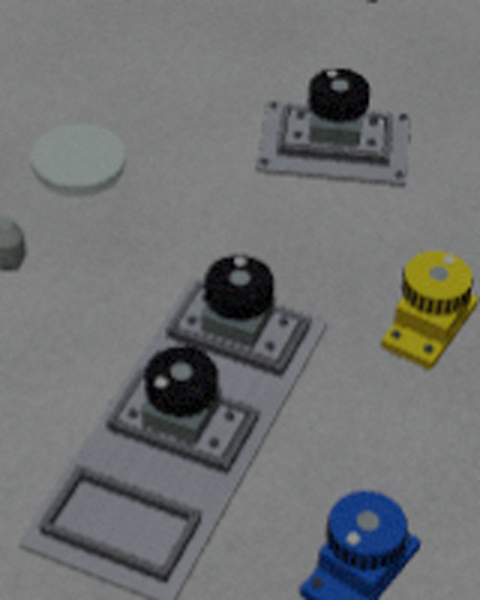

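Run:
```python
from h import *
init={'c':((.4992,-.022),(.4805,-.0247)),'b':((.4969,.0882),(.4779,.0932)),'a':((.4949,.1983),(.4757,.1939))}
for n in ['top','side']:
    im=cv2.imread(f'pics/{n}13.png');V=im.max(2)
    for k,c in {'c':(.499,-.022),'b':(.497,.088),'a':(.5214,-.2915)}.items():
        u,v=proj(n,[[c[0],c[1],.072]])[0]
        r=np.zeros_like(V);cv2.circle(r,(int(round(u)),int(round(v))),9,1,-1)
        K,l,st,ce=cv2.connectedComponentsWithStats(((V>75)&(r>0)).astype(np.uint8))
        B=sorted([(V[l==i].max(),st[i,4],cast(n,[ce[i]],.072)[0][:2].round(4)) for i in range(1,K) if st[i,4]>5],key=lambda t:t[0])
        if len(B)>=2:
            d=B[-1][2]-B[0][2];h,w=init[k];a0=np.degrees(np.arctan2(w[1]-h[1],w[0]-h[0]));a1=np.degrees(np.arctan2(d[1],d[0]))
            print(n,k,'hub',B[0],'spot',B[-1][2],'turn',round((a1-a0+180)%360-180,1))
        else: print(n,k,B)
```

```text
top c hub (np.uint8(116), np.int32(25), array([ 0.5012, -0.0218])) spot [ 0.5082 -0.0383] turn 104.8
top b hub (np.uint8(117), np.int32(24), array([0.4983, 0.0908])) spot [0.5076 0.1068] turn -105.4
top a hub (np.uint8(116), np.int32(23), array([ 0.5235, -0.2915])) spot [ 0.5365 -0.3076] turn 116.0
side c hub (np.uint8(115), np.int32(26), array([ 0.4997, -0.0228])) spot [ 0.5081 -0.0448] turn 102.7
side b hub (np.uint8(100), np.int32(6), array([0.5123, 0.0671])) spot [0.5063 0.1049] turn -66.2
side a hub (np.uint8(113), np.int32(15), array([ 0.5218, -0.2925])) spot [ 0.5315 -0.3183] turn 97.7
```

```bash
python3 -c "
from bench import *
print(close_job())"
```

```text
the job is handed in; nothing more can be done
None
```

The binding drive is the one that stood at the +y end of the rack. It is now seated in the service cradle, and the job was handed in at about 22.6 s of the 72 s allowed. The other two are still in their rack pockets.

**Drag test:** I turned all three wheels about 104° while they were still in their pockets.

| Drive in rack | Turning moment felt (N m) | Result |
|---|---|---|
| -y end | 0.03–0.06 | free-running |
| middle | 0.00–0.07 | free-running |
| +y end | 0.48–0.52 | binds |

**Seating:** I released the binding drive, gripped it again on centre, lifted it straight up and lowered it slowly into the pocket. The wrist force went from -4.7 to -1.2 N at the expected height, so it is down on the floor. The last pictures show it upright inside the pocket walls. Its hub is within about 2 mm of the cradle centre in both views. I saw none of the bystanders or blue and yellow look-alikes disturbed.

**Checks that disagreed or were less clean:**
- **Middle wheel:** the side view gave -66° for its turn because the hub spot was picked up wrongly. The top view gave -105° and the gripper turned 104°, so I trust those.
- **Binding wheel:** the pictures read 116° and 98°. About 19° of each is the drive's own turn during the carry, leaving 97° and 79°. Its spot read 104° in the wrist view before the lift.
- **Side load:** while I turned the binding wheel, the load on the tool grew to about 20 N sideways and 20 N upward, then fell to zero on release.

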